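# Draw the bottom chocolate bar from under the gift stack

## Task

On the counter a small gift stack (two chocolate bars laid crosswise and a box with a bow) stands behind a slotted steel stop, on top of a third bar that sticks out towards you through the slot. Slide that bottom bar straight out through the slot until it is wholly clear in front of the stop and leave it lying flat there, let go. Do not touch the things on top: they must stay stacked and upright behind the stop and just settle down onto the counter; leave the loose bar, the marker and the sticker roll beside them where they are.

Things in the scene. Friction and masses are not known exactly. Their poses are not given: they have to be found in the camera images.
- stop: Slotted stop of smooth polished steel (low friction), fixed to the counter: an upright plate 174 mm wide (its y), 4 mm thick and 39 mm high, with a slot 86 mm wide and 16 mm high at the bottom of its middle; a low foot (22 x 28 mm, 5 mm high) in front of either end. Origin: on the counter, middle of the plate's front face. Its x axis points level through the plate from front to back, towards the stack, so the bottom bar is pulled along -x; z is up.
- bottom_bar: The bottom bar: a cream paper-wrapped chocolate bar 126 (its x) x 62 (its y) x 10.5 mm, 0.1 kg, lying on the counter through the slot, long side along the stop's x, middle about level with the plate: about 63 mm stick out in front of the plate and can be gripped across the 62 mm width. Origin: centre of the underside; z is up.
- big_bar: Dark green wrapped bar 158 (x) x 80 (y) x 10.5 mm, 0.1 kg, lying crosswise on the bottom bar, its long front side against or within 3 mm of the back of the stop plate. The plate stops it from following the pull; when the bottom bar leaves, it tips back by up to about 15 degrees and then settles on the counter. Origin: centre of the underside.
- middle_bar: Red wrapped bar 142 (x) x 70 (y) x 10.5 mm, 0.1 kg, lying on the dark green one, the same way round. Origin: centre of the underside.
- bow_box: Brown gift box with a pale ribbon bow, 61 (x) x 86 (y) mm, 50 mm high, 63 mm with the bow, 0.16 kg, on top of the red bar; at the start its top stands 95 mm above the counter and its front side about 17 mm behind the front face of the stop. Origin: centre of the underside; its x is the stop's x.
- spare_bar: Bystander: a second cream bar just like the bottom one (126 x 62 x 10.5 mm), loose on the counter to the right of the stop. Origin: centre of the underside, x along its length. Leave it.
- marker: Bystander: black marker pen, 135 mm long, 15 mm high, lying on the counter to the left of the stop. Leave it.
- sticker_roll: Bystander: roll of paper seals lying flat, 69 mm across, 26 mm high, to the left behind. Leave it.

How it is judged:
By the outcome, as a careful person would: the job done as asked, in the order asked, and still so for the second after the job is handed in, with the robot touching nothing.
It also fails if it takes over 35 s, if anything falls off the work surface, if the arm or the gripper's body presses on something with over 40 N, if the wrist force passes 120 N, or if a joint passes its speed limit or range.

## Robot

A 6-joint arm with a two-finger parallel gripper is mounted at the origin on a cart in front of the work surface, level with it; the furniture and walls round the work are solid. World frame = base frame: x ahead of the robot, y to its left, z up, the work surface at z = 0. Lengths are in m, angles in degrees, forces in N, time in s.
With the tool pointing down it reaches from about 0.275 to 1 m from the base axis. Payload 8.4 kg.
Tool frame: the origin (TCP) lies at the very end of the fingers, on their centre line; the grasp point (between the pads) lies 19 mm behind it (r.grip_point_offset is the distance from the TCP to the grasp point, in m); z points along the fingers, y is the direction in which the jaws open and shut (so a half turn about z gives the same grasp; the last joint's range is limited). The gripper opens to 85 mm and grips with 20 to 120 N. Pads are 22 mm wide; open, the fingers measure 114 mm over their backs; the gripper's body (76 mm by 85 mm) begins 54 mm behind the grasp point. The pads swing forward as they close: fully open they stand 13 mm farther back than shut.
Start: joints at [-68.434, 20.225, 93.587, -0, 66.188, -0.138], TCP at [0.231, -0.581, 0.231] pointing down, gripper open.
Joint ranges: [-150.9, 150.9], [-52.94, 120.26], [3.33, 152.33], [-74.26, 254.26], [0, 154.13], [-172.89, 172.89]. Speed limits (degrees/s): [127.2, 127.2, 159.86, 180, 180, 180].

## Interface

Orientations are given as [roll, pitch, yaw] about the fixed x, y, z axes, in that order (R = Rz(yaw) Ry(pitch) Rx(roll)).
In Python, from workcell import r gives the robot as it stands. The module is installed in compiled form; this text tells all that it offers.
- The arm moves only by the tool drive_tool, never from a script. Its argument "motion" is a list that holds one entry, the list of rows, each a list of 5 numbers: the opening in per cent of the stroke, from 0 (shut) to 100 (fully open), then the shift along the tool's x, y, z in m, then the turn about the tool's z in degrees. In form: [[[gripper, tx, ty, tz, roll], ...]]. A call has exactly 5 rows; each row shifts and turns the commanded pose from where the row before left it, along the tool's axes as they then stand; what a row does not reach is not made up. A row lasts 1/10 s, in which the tool goes at most 50 mm and 8.59 degrees, less where a joint would pass 70% of its speed; a pose out of reach is approached as far as the arm can. A call with a gripper value outside its range is refused whole. The fingers move at their own pace and stop on an object; "grip_force" is the grip in N (left out, the last holds). Time passes only in rows, so rows that do not move let the fingers close, or fill a call up. It gives the time, the measured TCP pose, the force and the opening at its end, in the units of the state.
- r.state(): the state, without advancing time (a new reading comes with each control period).
- r.snapshot(name): name is "scene" or "top" or "wrist"; returns the picture (384x512x3 uint8, red, green, blue); there is no depth.
- r.camera_model(name): a dict with "mtx" (3x3 intrinsics, pixels), "R" (3x3) and "t" (3): a world point X has camera coordinates R X + t. Camera axes: x right, y down, z forward; pixel columns grow to the right and rows downward; lengths in m; the calibration is good to about 2 mm. The wrist camera is an equidistant fisheye: a pixel r from the principal point sees the ray r / f radians off the axis. A picture is of the moment at which its call begins: read the wrist's pose just before it. camera_model takes no time and is no camera call; for the wrist camera it gives the pose at the moment of the call.
- r.job_done(): hands the job in, once; it reports no verdict.
The state is a dict: "clock": time; "joint_pos": joint angles; "qd": joint speeds; "effort": joint torques, N m; "tool_pos": TCP position; "orientation": TCP orientation; "ft_force": force on the tool from outside, world axes, zero at the start; "torque": the same for the moment, N m; "finger_gap": opening from 0.0 (shut) to 1.0 (fully open).
Only numpy, scipy, OpenCV 4.12 (cv2) and the standard library are available. Lean on these libraries where they do the work, as an engineer would, in place of code of your own. Each camera call takes 0.05 s, during which the arm holds its last target. There are 200 camera calls.

## Working session

There is one attempt and no reset: what is moved stays moved. The work goes in short steps, Python scripts to look and compute and a tool call to move; the robot and the scene stay as the last step left them, time stands still between calls to the robot, and variables do not carry over. Pictures are saved under pics/ and viewed, about 8 in all and at most 12, crops included, and the job is handed in when it is done.

Besides the shell and the picture viewer there is one more tool, called after "Request:" by a JSON object that holds its "fn" and its "kwargs", one argument or row to a line. drive_tool: Moves the arm, as the interface text tells. Its arguments: {"type":"object","properties":{"motion":{"type":"array","items":{"type":"array","items":{"type":"array","items":{"type":"number"}}}},"grip_force":{"type":"number"}},"required":["motion"]}

```bash
mkdir -p pics; python3 - <<'E'
from workcell import r
import cv2
s=r.state();print(s['clock'],s['tool_pos'],s['orientation'],s['finger_gap'],r.grip_point_offset)
for n in("scene","top"):
    im=r.snapshot(n);cv2.imwrite(f"pics/{n}0.png",im[:,:,::-1]);m=r.camera_model(n)
    print(n,m['mtx'].round(1).tolist(),m['R'].round(3).tolist(),m['t'].round(3).tolist())
E
```

```text
0.0 [ 0.2309459  -0.58022791  0.23055138] [-1.79916860e+02 -2.21204405e-03  2.17012086e+01] 1.0015927843741357 0.0187
scene [[464.0, 0.0, 259.2], [0.0, 464.0, 199.1], [0.0, 0.0, 1.0]] [[0.663, -0.748, -0.021], [-0.454, -0.379, -0.807], [0.595, 0.545, -0.591]] [-0.583, 0.148, 0.95]
top [[370.2, 0.0, 250.8], [0.0, 370.2, 194.7], [0.0, 0.0, 1.0]] [[0.003, -1.0, 0.014], [-0.998, -0.004, -0.07], [0.07, -0.014, -0.997]] [-0.336, 0.542, 0.843]
```

View pics/top0.png

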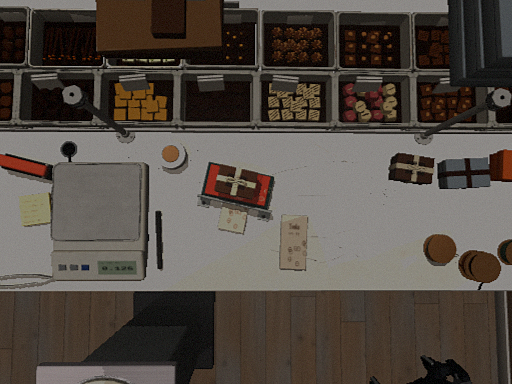

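View pics/scene0.png

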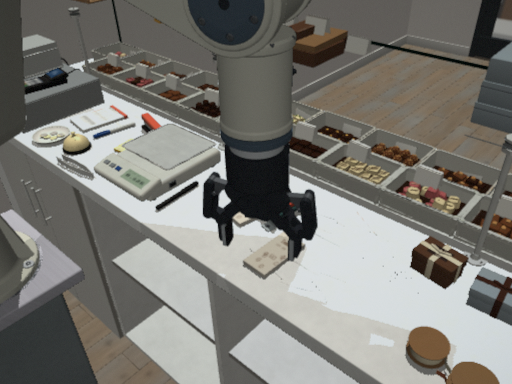

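The top view shows the stack at about (238,185), the stop along (200,202)–(270,215) with the bar's end sticking out at (232,220). The spare bar is at (293,242) and the marker at (159,240). Next I'll take a zoomed crop and get the bar's coordinates.

```bash
cat > h.py <<'E'
from workcell import r
import cv2, numpy as np
def ray(m,uv,fish=False):
    K=m['mtx'];R=np.array(m['R']);t=np.array(m['t'])
    d=np.array([(uv[0]-K[0][2])/K[0][0],(uv[1]-K[1][2])/K[1][1],1.])
    if fish:
        th=np.hypot(d[0],d[1]);k=np.sin(th)/max(th,1e-9);d=np.array([d[0]*k,d[1]*k,np.cos(th)])
    return -R.T@t,R.T@d
def onz(m,uv,z,fish=False):
    c,d=ray(m,uv,fish);return c+d*(z-c[2])/d[2]
E
python3 - <<'E'
from h import *
im=cv2.imread("pics/top0.png");m=r.camera_model("top")
c=cv2.resize(im[150:280,140:320],None,fx=4,fy=4,interpolation=cv2.INTER_CUBIC);cv2.imwrite("pics/crop0.png",c)
for uv,z in [((232,220),.0105),((199,203),.039),((270,216),.039),((293,242),.0105),((159,240),.01),((173,157),.026)]: print(uv,onz(m,uv,z).round(3))
E
```

```text
(232, 220) [ 0.484 -0.29   0.01 ]
(199, 203) [ 0.522 -0.216  0.039]
(270, 216) [ 0.493 -0.377  0.039]
(293, 242) [ 0.433 -0.433  0.01 ]
(159, 240) [ 0.437 -0.12   0.01 ]
(173, 157) [ 0.63  -0.152  0.026]
```

View pics/crop0.png

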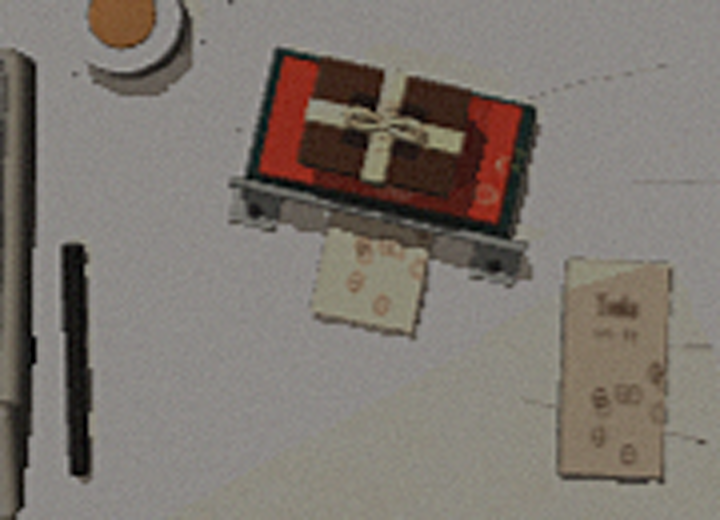

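The crop shows the exposed bar end with its front corners at crop (313,316) and (416,336). The plate's top edge runs from (230,178) to (528,243), and the way out towards the counter edge is clear. Next I'll compute the stop's yaw and the grasp pose.

```bash
python3 - <<'E'
from h import *
m=r.camera_model("top")
P=lambda x,y,z:onz(m,(139.6+x/4,149.6+y/4),z)
a,b=P(313,316,.0105),P(416,336,.0105);l,q=P(230,178,.039),P(528,243,.039)
for n,v in (("bar",a-b),("plate",l-q)): print(n,np.linalg.norm(v).round(4),np.degrees(np.arctan2(-v[0],v[1])).round(2))
print("bar front mid",((a+b)/2).round(4),"plate mid",((l+q)/2).round(4), "edge",onz(m,(232,290),0).round(3))
yaw=np.radians(-12);X=np.array([np.cos(yaw),np.sin(yaw)])
print("sticks out",((l+q)/2-(a+b)/2)[:2]@X)
E
```

```text
bar 0.0615 -10.8
plate 0.174 -12.11
bar front mid [ 0.4581 -0.287   0.0105] plate mid [ 0.5245 -0.296   0.039 ] edge [ 0.32  -0.291  0.   ]
sticks out 0.06681568544271912
```

Request:
{"fn": "drive_tool", "kwargs": {
  "motion": [
    [[100, 0, 0, 0, 8.4], [100, 0, 0, 0, 8.4], [100, 0, 0, 0, 8.4], [100, 0, 0, 0, 8.4], [100, 0.02, -0.04, 0, 0]]
  ],
  "grip_force": 40
}}

```text
clock: 0.6
tool_pos: [0.2572, -0.5481, 0.2309]
orientation: [179.9, 0.0, -12.4]
ft_force: [2.2, 0.6, -0.0]
finger_gap: 1.0
```

Request:
{"fn": "drive_tool", "kwargs": {
  "motion": [
    [[90, 0.02, -0.04, 0, 0], [90, 0.02, -0.04, 0, 0], [90, 0.02, -0.04, 0, 0], [90, 0.02, -0.04, 0, 0], [90, 0.02, -0.04, 0, 0]]
  ]
}}

```text
clock: 1.1
tool_pos: [0.3987, -0.369, 0.2311]
orientation: [-180.0, 0.0, -11.9]
ft_force: [-0.0, -0.3, -1.0]
finger_gap: 0.904
```

Request:
{"fn": "drive_tool", "kwargs": {
  "motion": [
    [[90, 0.015, -0.04, 0.01, 0], [90, 0.014, -0.04, 0.02, 0], [90, 0, 0, 0.02, 0], [90, 0, 0, 0, 0], [90, 0, 0, 0, 0]]
  ]
}}

```text
clock: 1.6
tool_pos: [0.4426, -0.2984, 0.1813]
orientation: [-180.0, 0.1, -11.9]
ft_force: [-0.3, 0.1, -0.5]
finger_gap: 0.9
```

```bash
python3 - <<'E'
from h import *
s=r.state();m=r.camera_model("wrist");im=r.snapshot("wrist");print(s['clock'],s['tool_pos'],s['orientation'],s['finger_gap'])
print(m['mtx'],m['R'].round(3),m['t'])
np.savez("w1.npz",**m);cv2.imwrite("pics/w1.png",im[:,:,::-1])
E
```

```text
1.6 [ 0.44263291 -0.29838001  0.18128579] [-1.79988214e+02  5.70135274e-02 -1.18905287e+01] 0.9001600143930149
[[297.31863964   0.         254.14744984]
 [  0.         297.31863964 197.02635952]
 [  0.           0.           1.        ]] [[-0.206 -0.979 -0.001]
 [-0.933  0.196  0.302]
 [-0.295  0.063 -0.953]] [-0.20094403  0.44731111  0.48100731]
```

View pics/w1.png

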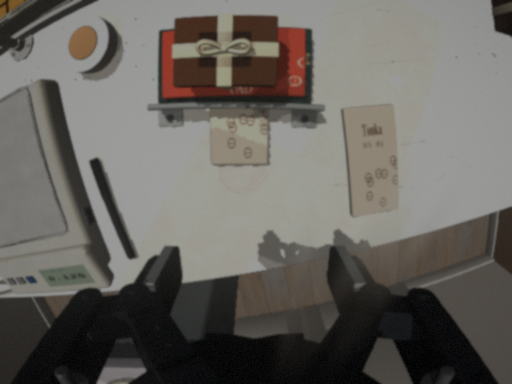

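The wrist view shows the bar's front corners at (211,165) and (269,165), and the plate's top edge from (149,106) to (325,107). The tool looks parallel to the stop.

```bash
python3 - <<'E'
from h import *
m=np.load("w1.npz");s=r.state()
P=lambda uv,z:onz(m,uv,z,True)
a,b=P((211,165),.0105),P((269.5,165),.0105);l,q=P((149,105),.039),P((325,106),.039)
for n,v in (("bar",a-b),("plate",l-q)): print(n,np.linalg.norm(v).round(4),np.degrees(np.arctan2(-v[0],v[1])).round(2))
f=(a+b)/2;p=(l+q)/2
y=np.radians(-11.9);X=np.array([np.cos(y),np.sin(y)]);Y=np.array([np.sin(y),-np.cos(y)])
print("front",f.round(4),"plate",p.round(4),"out",(p-f)[:2]@X)
d=f[:2]-s['tool_pos'][:2];print("tool-frame offset to front mid",d@X,d@Y)
E
```

```text
bar 0.063 -12.07
plate 0.171 -12.91
front [ 0.4596 -0.2866  0.0105] plate [ 0.5247 -0.2978  0.039 ] out 0.06598110902547857
tool-frame offset to front mid 0.013781213383464696 -0.015515450747084939
```

Request:
{"fn": "drive_tool", "kwargs": {
  "motion": [
    [[90, 0.016, -0.008, 0, 0.3], [90, 0.016, -0.007, 0.01, 0], [90, 0, 0, 0.04, 0], [90, 0, 0, 0.04, 0], [90, 0, 0, 0.03, 0]]
  ]
}}

```text
clock: 2.15
tool_pos: [0.4781, -0.2908, 0.0602]
orientation: [180.0, -0.1, -12.3]
ft_force: [0.1, 0.5, -1.0]
finger_gap: 0.898
```

Request:
{"fn": "drive_tool", "kwargs": {
  "motion": [
    [[90, 0, 0, 0.02, 0], [90, 0, 0, 0.01, 0], [90, 0, 0, 0, 0], [90, 0, 0, 0, 0], [90, 0, 0, 0, 0]]
  ]
}}

```text
clock: 2.65
tool_pos: [0.4783, -0.291, 0.0327]
orientation: [180.0, -0.1, -12.2]
ft_force: [-0.2, 0.0, -0.0]
finger_gap: 0.902
```

```bash
python3 - <<'E'
from h import *
s=r.state();print(s['clock'],s['tool_pos'],s['orientation'],s['ft_force'],s['finger_gap'])
m=r.camera_model("wrist");im=r.snapshot("wrist");np.savez("w2.npz",**m)
cv2.imwrite("pics/w2.png",im[:,:,::-1])
E
```

```text
2.65 [ 0.47833353 -0.29097735  0.03266536] [ 1.79957606e+02 -1.28677575e-01 -1.22148193e+01] [-0.22158057  0.0493057  -0.04429293] 0.9021291027120607
```

View pics/w2.png

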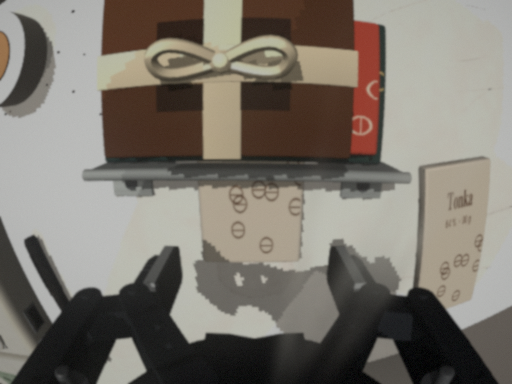

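The fingers straddle the bar evenly: the bar's front corners are at (204,262) and (302,262), and the fingertips at (180,250) and (332,250). I'll descend and feel for the counter.

Request:
{"fn": "drive_tool", "kwargs": {
  "motion": [
    [[84, 0, 0, 0.015, 0], [84, 0, 0, 0.01, 0], [84, 0, 0, 0.004, 0], [84, 0, 0, 0, 0], [84, 0, 0, 0, 0]]
  ]
}}

```text
clock: 3.2
tool_pos: [0.4772, -0.2903, 0.002]
orientation: [-180.0, 0.0, -12.2]
ft_force: [0.5, 1.1, 0.8]
finger_gap: 0.842
```

Request:
{"fn": "drive_tool", "kwargs": {
  "motion": [
    [[84, 0, 0, 0.002, 0], [84, 0, 0, 0.001, 0], [84, 0, 0, 0.001, 0], [84, 0, 0, 0, 0], [84, 0, 0, 0, 0]]
  ]
}}

```text
clock: 3.7
tool_pos: [0.4774, -0.2903, -0.0017]
orientation: [180.0, -0.0, -12.2]
ft_force: [0.4, -0.0, 0.9]
finger_gap: 0.837
```

Request:
{"fn": "drive_tool", "kwargs": {
  "motion": [
    [[84, 0, 0, 0.001, 0], [84, 0, 0, 0.001, 0], [84, 0, 0, 0.001, 0], [84, 0, 0, 0, 0], [84, 0, 0, 0, 0]]
  ]
}}

```text
clock: 4.2
tool_pos: [0.4773, -0.2903, -0.0048]
orientation: [-180.0, 0.0, -12.2]
ft_force: [0.4, -0.2, 0.2]
finger_gap: 0.842
```

```bash
python3 - <<'E'
from h import *
s=r.state();print(s['clock'],s['tool_pos'],s['ft_force'],s['finger_gap'])
im=r.snapshot("scene")[:,:,::-1]
cv2.imwrite("pics/s2.png",cv2.resize(im[150:290,180:380],None,fx=4,fy=4,interpolation=cv2.INTER_CUBIC))
E
```

```text
4.2 [ 0.47729747 -0.29027841 -0.00477901] [ 0.39366898 -0.17666997  0.18347064] 0.8419889131734635
```

View pics/s2.png

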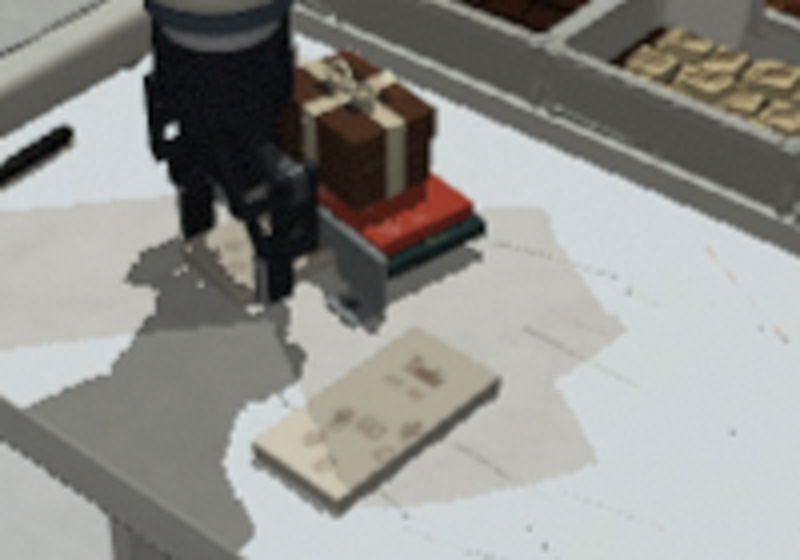

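The fingers straddle the bar's exposed end, with their tips close to the counter. The body is clear of both plate and box, so I'll close.

Request:
{"fn": "drive_tool", "kwargs": {
  "motion": [
    [[76, 0, 0, 0, 0], [74, 0, 0, 0, 0], [60, 0, 0, 0, 0], [60, 0, 0, 0, 0], [60, 0, 0, 0, 0]]
  ],
  "grip_force": 40
}}

```text
clock: 4.75
tool_pos: [0.4773, -0.2902, -0.0044]
orientation: [-180.0, 0.0, -12.2]
ft_force: [-0.6, 1.4, 5.4]
finger_gap: 0.713
```

Request:
{"fn": "drive_tool", "kwargs": {
  "motion": [
    [[60, -0.002, 0, 0, 0], [60, -0.004, 0, 0, 0], [60, -0.004, 0, 0, 0], [60, -0.004, 0, 0, 0], [60, -0.004, 0, 0, 0]]
  ]
}}

```text
clock: 5.25
tool_pos: [0.4602, -0.2869, -0.0043]
orientation: [180.0, -0.1, -12.2]
ft_force: [5.3, -1.2, 2.8]
finger_gap: 0.711
```

```bash
python3 - <<'E'
from h import *
s=r.state();print(s['clock'],s['tool_pos'],s['ft_force'],s['finger_gap'])
im=r.snapshot("top")[:,:,::-1]; im2=r.snapshot("scene")[:,:,::-1]
z=lambda i:cv2.resize(i,None,fx=4,fy=4,interpolation=cv2.INTER_CUBIC)
cv2.imwrite("pics/p1.png",np.hstack([z(im[150:270,190:290]),z(im2[150:270,210:310])]))
E
```

```text
5.25 [ 0.46016218 -0.28691802 -0.00433286] [ 5.30680106 -1.21263186  2.83126198] 0.7109071013440812
```

View pics/p1.png

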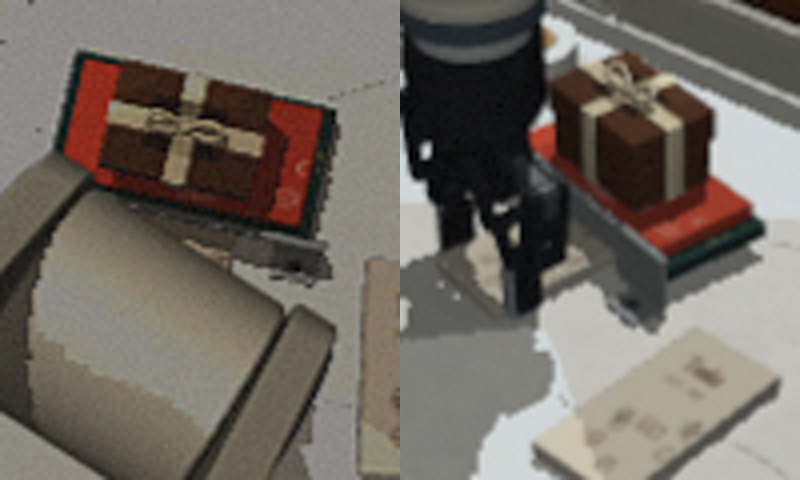

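The bar follows at about 5 N of pull, and the stack is still upright behind the plate. I'll keep pulling slowly.

Request:
{"fn": "drive_tool", "kwargs": {
  "motion": [
    [[60, -0.004, 0, 0, 0], [60, -0.004, 0, 0, 0], [60, -0.004, 0, 0, 0], [60, -0.004, 0, 0, 0], [60, -0.004, 0, 0, 0]]
  ]
}}

```text
clock: 5.85
tool_pos: [0.4404, -0.2825, -0.0044]
orientation: [180.0, -0.1, -12.2]
ft_force: [4.2, 0.1, 6.1]
finger_gap: 0.707
```

Request:
{"fn": "drive_tool", "kwargs": {
  "motion": [
    [[60, -0.004, 0, 0, 0], [60, -0.004, 0, 0, 0], [60, -0.004, 0, 0, 0], [60, -0.004, 0, 0, 0], [60, -0.004, 0, 0, 0]]
  ]
}}

```text
clock: 6.35
tool_pos: [0.4208, -0.2783, -0.0044]
orientation: [180.0, -0.1, -12.2]
ft_force: [4.1, -0.4, 6.4]
finger_gap: 0.713
```

Request:
{"fn": "drive_tool", "kwargs": {
  "motion": [
    [[60, -0.004, 0, 0, 0], [60, -0.004, 0, 0, 0], [60, -0.004, 0, 0, 0], [60, -0.004, 0, 0, 0], [60, -0.004, 0, 0, 0]]
  ]
}}

```text
clock: 6.85
tool_pos: [0.4011, -0.274, -0.0044]
orientation: [180.0, -0.0, -12.2]
ft_force: [2.4, -1.4, 6.4]
finger_gap: 0.714
```

Request:
{"fn": "drive_tool", "kwargs": {
  "motion": [
    [[60, -0.005, 0, 0, 0], [60, -0.005, 0, 0, 0], [60, -0.005, 0, 0, 0], [60, 0, 0, 0, 0], [60, 0, 0, 0, 0]]
  ]
}}

```text
clock: 7.35
tool_pos: [0.3858, -0.2706, -0.0044]
orientation: [180.0, 0.0, -12.2]
ft_force: [0.6, -1.9, 10.6]
finger_gap: 0.711
```

```bash
python3 - <<'E'
from h import *
s=r.state();print(s['clock'],s['tool_pos'],s['ft_force'],s['finger_gap'])
im=r.snapshot("wrist")[:,:,::-1]; im2=r.snapshot("scene")[:,:,::-1]
z=lambda i:cv2.resize(i,(400,480),interpolation=cv2.INTER_CUBIC)
cv2.imwrite("pics/p2.png",np.hstack([z(im[0:300,130:380]),z(im2[150:270,210:310])]))
E
```

```text
7.35 [ 0.38580232 -0.27061651 -0.00440784] [ 0.5939667  -1.85026688 10.64404125] 0.7111534698207094
```

View pics/p2.png

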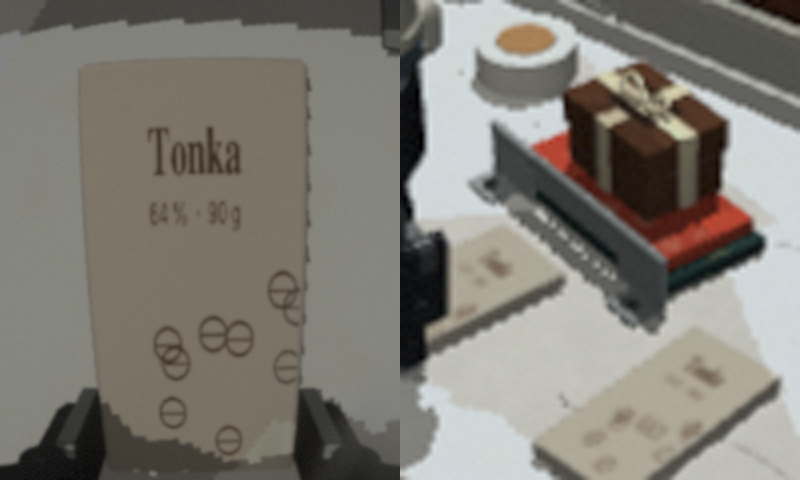

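The bar is out: in the scene view its rear end at (560,275) is well in front of the slot. The stack has settled upright behind the plate. I'll release and retreat.

Request:
{"fn": "drive_tool", "kwargs": {
  "motion": [
    [[76, 0, 0, 0, 0], [84, 0, 0, 0, 0], [90, 0, 0, 0, 0], [90, 0, 0, 0, 0], [90, 0, 0, -0.005, 0]]
  ]
}}

```text
clock: 7.95
tool_pos: [0.3858, -0.2702, -0.0001]
orientation: [-180.0, 0.1, -12.2]
ft_force: [-0.2, 0.0, 0.6]
finger_gap: 0.903
```

Request:
{"fn": "drive_tool", "kwargs": {
  "motion": [
    [[90, 0, 0, -0.01, 0], [90, 0, 0, -0.03, 0], [90, 0, 0, -0.04, 0], [90, 0, 0, -0.04, 0], [90, 0, 0, -0.04, 0]]
  ]
}}

```text
clock: 8.45
tool_pos: [0.3861, -0.2704, 0.1627]
orientation: [180.0, -0.0, -12.2]
ft_force: [0.7, -0.4, -0.4]
finger_gap: 0.905
```

Request:
{"fn": "drive_tool", "kwargs": {
  "motion": [
    [[90, 0, 0.04, -0.02, 0], [90, 0, 0.05, 0, 0], [90, 0, 0.05, 0, 0], [90, 0, 0.05, 0, 0], [90, 0, 0.05, 0, 0]]
  ]
}}

```text
clock: 8.95
tool_pos: [0.3349, -0.507, 0.1815]
orientation: [180.0, -0.0, -12.2]
ft_force: [0.6, 0.2, -0.4]
finger_gap: 0.897
```

Request:
{"fn": "drive_tool", "kwargs": {
  "motion": [
    [[90, 0, 0.03, 0, 0], [90, 0, 0, 0, 0], [90, 0, 0, 0, 0], [90, 0, 0, 0, 0], [90, 0, 0, 0, 0]]
  ]
}}

```text
clock: 9.45
tool_pos: [0.3298, -0.5332, 0.1806]
orientation: [-180.0, 0.0, -12.1]
ft_force: [0.1, -0.2, -0.2]
finger_gap: 0.896
```

```bash
python3 - <<'E'
from h import *
s=r.state();print(s['clock'],s['tool_pos'],s['ft_force'],s['finger_gap'])
im=r.snapshot("top")[:,:,::-1]; im2=r.snapshot("scene")[:,:,::-1]
z=lambda i,f:cv2.resize(i,None,fx=f,fy=f,interpolation=cv2.INTER_CUBIC)
cv2.imwrite("pics/f.png",np.hstack([z(im[140:290,140:320],2.5)[:375],z(im2[140:290,190:330],2.5)]))
E
```

```text
9.45 [ 0.32975998 -0.53321034  0.18058752] [ 0.10859776 -0.22279578 -0.1718715 ] 0.8958736628846755
```

View pics/f.png

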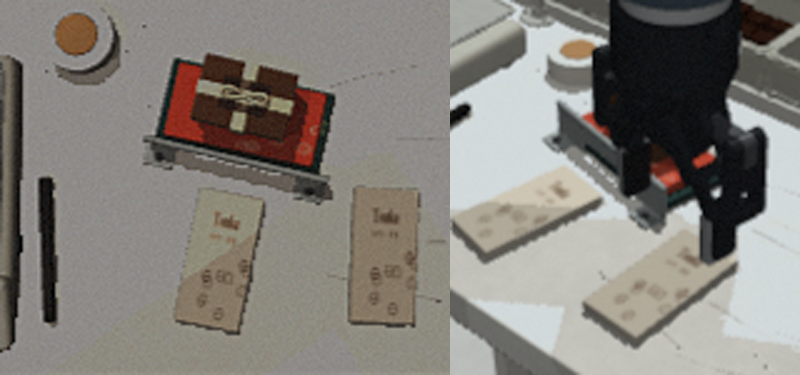

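The final view shows the bar lying flat and clear in front of the stop, with its rear corners at (200,188) and (265,200). The stack is upright behind the plate, and the spare bar, marker and roll haven't moved.

```bash
python3 -c "
from workcell import r
print(r.job_done())"
```

```text
the job is handed in; nothing more can be done
None
```

The bottom bar is out: it now lies flat on the counter in front of the stop, let go, about 3 cm clear of the plate. I gripped its exposed end at 40 N and slid it about 93 mm level through the slot, then released it, lifted and moved the arm aside. The job was handed in at about 9.5 s.

- **Stack:** the last views show the two bars and the bow box stacked and upright behind the stop, settled down. The box sits a few millimetres further back on the red bar than at the start. I judged that by eye and did not measure it.
- **Bystanders:** the loose bar, the marker and the sticker roll look unmoved in the last top view.
- **Forces:** the wrist force readings stayed under about 11 N. During the pull it read 3–11 N upward, probably the fingertips resting lightly on the counter. It dropped to about zero after release.
- **Measurements:** the top and wrist views agreed to about 2 mm, and the measured bar and plate widths matched the given sizes to within 3 mm. Both views put the bar's overhang at 66–67 mm against the stated 63 mm, which did not affect the result.

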